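# Roll the vision backlight clean

## Task

Take the hand cleaning roller off its rest and roll the lit face of the vision backlight clean: one slow, unbroken pass from the end nearest the robot to the far end, with the roller square across the panel and its whole width on it, under light, steady pressure, never pressing hard enough to crack the diffuser. Then put the roller back on its rest and leave the other things on the bench where they are.

Things in the scene. Friction and masses are not known exactly. Their poses are not given: they have to be found in the camera images.
- light_stage: Vision backlight on an adjustable bracket, fixed. Flat panel 200 mm (x) by 150 mm (y), smooth white lit face without a rim, between two slotted uprights on a black base plate 150 x 194 mm. Origin: centre of the plate's underside, on the table; z up; +x points away from the robot (within 20 degrees): near end of the face x = -100 mm, far end +100 mm. Height and tilt are NOT in this pose.
- face_lowest (a point): Point 80 mm above the table over the stage's origin: the middle of the lit face when the bracket is at its lowest. The bracket is clamped 0 to 14 mm higher and tilted up to 5 degrees either way about the level y axis 22 mm below the face; both differ from job to job and are not reported, so the ends of the face lie anywhere from 71 to 103 mm. The clamps do not give.
- near_end (a point): On the fixed stage at x = -80 mm, z = 80 mm: over it a pass begins (axes as light_stage). The diffuser cracks at 25 N; a good pass keeps 4 to 14 N on the roller, 8 to 9 N is best, at no more than 50 mm/s. It starts within 40 mm of the near end and ends within 40 mm of the far end, the roller central on the panel's width to 18 mm, square to it to 6 degrees and level to 2 degrees.
- cleaning_roller: Hand roller, about 0.4 kg: grey silicone roller, diameter 40 mm, length 110 mm, in an inverted-U aluminium frame with a square black upright handle. Origin: lowest point of the unloaded roller, mid length; z up through the handle, y along the roller, x the rolling direction (same both ways round). Frame arms at y = +-61 mm from z = 12 mm up; crossbar 24 x 164 mm (x, y) at z = 48 to 56 mm.
- roller_grip (a point): On the tool, middle of its black handle, 95 mm above the tool's origin (axes as cleaning_roller). Handle flat sided, 30 mm (x) by 26 mm (y), z = 56 to 128 mm of the tool. The roller's axle is sprung in the frame: once touching, the roller bears with about 2.5 N (its own weight) and 2.5 N more for each mm the frame is pressed further down, up to 7 mm, where it strikes a hard stop.
- roller (a joint): Angle by which the silicone roller has turned in its frame, rad, 0 at the start; it turns only by rolling on something (1 rad for each 20 mm rolled), in either sense depending on which way round the tool is held.
- roller_rest: Rest for the roller, fixed: steel foot 80 mm (x) by 180 mm (y), two black posts at y = +-74 mm (inner faces +-68 mm, 44 mm in x). The tool's crossbar lies on the post tops, 62 mm above the table, between lips (34 mm apart in x, 8 mm high); the roller hangs clear of the foot. Origin: centre of the foot's underside, y along the roller. Free play 4.5 mm each way in y, 5 mm in x.
- rest_seat (a point): On the rest, 14 mm above the table: where the tool's origin lies when the tool is on its rest, tool y along the rest's y, either way round.
- lens: Bystander: black machine lens standing upright, diameter 54 mm, 86 mm tall; origin at the centre of its foot.
- carrier: Bystander: round blue moulded carrier with a metal movement in it, diameter 92 mm, 12 mm thick; origin at the centre of its underside.
- hex_driver: Bystander: screwdriver with a black handle lying on the table, 170 mm long; origin at the middle of its underside.
- parts_tray: Bystander: grey divided tray 120 x 160 x 30 mm; origin at the centre of its underside.
- hole_plate: Bystander: aluminium plate with nine holes, 90 x 120 x 20 mm; origin at the centre of its underside.
- flask: Bystander: closed white flask, diameter 52 mm, 110 mm tall; origin at the centre of its foot.
Things that resemble listed ones, but are neither listed nor needed, are in the scene too. Several things have the shape of the roller_rest; the one meant has the colours described above.

How it is judged (in metres and radians):
On the way, in this order (a step that is already met when the one before it is completed fails the run):
1. the roller has been lifted out of its rest (z of cleaning_roller in the frame of roller_rest above 0.06 m), for 0.1 s.
2. roller on the panel within 40 mm of the near end: 4 to 14 N, square (6 deg), level (2 deg), within 18 mm of the middle line (contact force between cleaning_roller and light_stage between 4 and 14 N and x of cleaning_roller in the frame of light_stage between -0.1 and -0.06 m and y of cleaning_roller in the frame of light_stage between -0.018 and 0.018 m and angle between the y axis of cleaning_roller and the y axis of light_stage, either way round below 0.1 rad and angle between cleaning_roller's own z axis and vertical below 0.2 rad and angle between cleaning_roller's own y axis and vertical between 1.535 and 1.606 rad), for 0.2 s.
3. roller on the panel 35 mm short of the middle (within 12 mm): 4 to 14 N, square (6 deg), level (2 deg), within 18 mm of the middle line (contact force between cleaning_roller and light_stage between 4 and 14 N and x of cleaning_roller in the frame of light_stage between -0.047 and -0.023 m and y of cleaning_roller in the frame of light_stage between -0.018 and 0.018 m and angle between the y axis of cleaning_roller and the y axis of light_stage, either way round below 0.1 rad and angle between cleaning_roller's own z axis and vertical below 0.2 rad and angle between cleaning_roller's own y axis and vertical between 1.535 and 1.606 rad), for 0.1 s.
4. roller on the panel at the middle (within 12 mm): 4 to 14 N, square (6 deg), level (2 deg), within 18 mm of the middle line (contact force between cleaning_roller and light_stage between 4 and 14 N and x of cleaning_roller in the frame of light_stage between -0.012 and 0.012 m and y of cleaning_roller in the frame of light_stage between -0.018 and 0.018 m and angle between the y axis of cleaning_roller and the y axis of light_stage, either way round below 0.1 rad and angle between cleaning_roller's own z axis and vertical below 0.2 rad and angle between cleaning_roller's own y axis and vertical between 1.535 and 1.606 rad), for 0.1 s.
5. roller on the panel 35 mm past the middle (within 12 mm): 4 to 14 N, square (6 deg), level (2 deg), within 18 mm of the middle line (contact force between cleaning_roller and light_stage between 4 and 14 N and x of cleaning_roller in the frame of light_stage between 0.023 and 0.047 m and y of cleaning_roller in the frame of light_stage between -0.018 and 0.018 m and angle between the y axis of cleaning_roller and the y axis of light_stage, either way round below 0.1 rad and angle between cleaning_roller's own z axis and vertical below 0.2 rad and angle between cleaning_roller's own y axis and vertical between 1.535 and 1.606 rad), for 0.1 s.
6. roller on the panel within 40 mm of the far end: 4 to 14 N, square (6 deg), level (2 deg), within 18 mm of the middle line, rolled at least 5.4 rad (contact force between cleaning_roller and light_stage between 4 and 14 N and x of cleaning_roller in the frame of light_stage between 0.06 and 0.1 m and y of cleaning_roller in the frame of light_stage between -0.018 and 0.018 m and angle between the y axis of cleaning_roller and the y axis of light_stage, either way round below 0.1 rad and angle between cleaning_roller's own z axis and vertical below 0.2 rad and angle between cleaning_roller's own y axis and vertical between 1.535 and 1.606 rad and (value of joint roller above 5.4 rad or value of joint roller below -5.4 rad)), for 0.1 s.
At the end, for the whole second after the job is handed in: The roller lies at rest on its rest again, crossbar on both post tops (origin within 9 mm sideways and 4 mm in height of its place, upright within about 5 degrees, in line with the rest), and has turned at least 5.4 rad in the pass over the panel (x of cleaning_roller in the frame of roller_rest between -0.009 and 0.009 m and y of cleaning_roller in the frame of roller_rest between -0.009 and 0.009 m and z of cleaning_roller in the frame of roller_rest between 0.01 and 0.018 m and angle between the y axis of cleaning_roller and the y axis of roller_rest, either way round below 0.2 rad and angle between cleaning_roller's own z axis and vertical below 0.08 rad and linear speed of cleaning_roller below 0.02 m/s and (value of joint roller above 5.4 rad or value of joint roller below -5.4 rad)); the robot touches nothing.
It fails at once if the roller presses on the backlight with more than 25 N (contact force between cleaning_roller and light_stage above 25 N).
It fails at once if the roller is lifted off the panel part-way through the pass (turned 1 to 5.4 rad, and over 120 mm above the table) ((value of joint roller above 1 rad or value of joint roller below -1 rad) and not (value of joint roller above 5.4 rad or value of joint roller below -5.4 rad) and z of cleaning_roller in the frame of light_stage above 0.12 m).
It fails at once if a bystander is moved more than 20 mm (distance of any of lens, carrier, hex_driver, parts_tray, hole_plate, flask from where it was at the start of the episode above 0.02 m).
It also fails if it takes over 70 s, if anything falls off the work surface, if the arm or the gripper's body presses on something with over 40 N, if the wrist force passes 120 N, or if a joint passes its speed limit or range.

## Robot

A 6-joint arm with a two-finger parallel gripper is mounted at the origin on the work surface. World frame = base frame: x ahead of the robot, y to its left, z up, the work surface at z = 0. Lengths are in mm, angles in rad, forces in N, time in s.
With the tool pointing down it reaches from about 325 to 850 mm from the base axis. Payload 15.5 kg.
Tool frame: the origin (TCP) lies at the centre of the arm's flange, where the gripper is bolted on; the fingertips stand 191 mm ahead of it and the grasp point (between the pads) lies 172 mm ahead of it; y points along the fingers, x is the direction in which the jaws open and shut, and the axes are right-handed (so a half turn about y gives the same grasp; the last joint's range is limited). The gripper opens to 91 mm and grips with 3 to 60 N. Pads are 32 mm wide; open, the fingers measure 118 mm over their backs; the gripper's body (76 mm by 178 mm) begins 60 mm behind the grasp point.
Start: joints at [1.109, 0.494, 1.345, -0, 1.302, -0.096], TCP at [223.556, 583.653, 404.715] pointing down, gripper open.
Joint ranges: [-2.91, 2.91], [-0.82, 2.16], [0.22, 2.67], [-1.22, 4.37], [0.12, 2.79], [-3.08, 3.08]. Speed limits (rad/s): [1.89, 1.89, 2.57, 3.01, 3.01, 3.01].

## Interface

Orientations are given as a unit quaternion [w, x, y, z].
In Python, from station import env gives the robot as it stands. The module is installed in compiled form; this text tells all that it offers.
- The arm moves only by the tool send_rows, never from a script. Its argument "series" is a list that holds one entry, the list of rows, each a list of 7 numbers: the shift along the tool's x, y, z in cm, then the turn, a rotation vector about the tool's x, y, z in degrees, then the closure, from -1 (fully open) to 1 (shut). In form: [[[x, y, z, wx, wy, wz, jaw], ...]]. A call has 1 to 10 rows; each row is the pose to reach, as a shift and turn from the pose measured when the call began, along the tool's axes at that moment; what a row does not reach only later rows make up. A row lasts 1/12 s, in which the tool goes at most 41.7 mm and 7.16 degrees, less where a joint would pass 70% of its speed; a pose out of reach is approached as far as the arm can. A call with a gripper value outside its range is refused whole. The fingers move at their own pace and stop on an object; "grip_force" is the grip in N (left out, the last holds). Time passes only in rows, so rows that repeat a pose let the fingers close. It gives the time, the measured TCP pose, the force and the opening at its end, in the units of the state.
- env.sense(): the state, without advancing time (a new reading comes with each control period).
- env.get_image(name): name is "scene" or "top" or "wrist"; returns the picture (384x512x3 uint8, red, green, blue); there is no depth.
- env.calibration(name): a dict with "K" (3x3 intrinsics, pixels), "pose" (4x4, takes a point from camera to world coordinates). Camera axes: x right, y down, z forward; pixel columns grow to the right and rows downward; lengths in mm; the calibration is good to about 2 mm. A picture is of the moment at which its call begins: read the wrist's pose just before it. calibration takes no time and is no camera call; for the wrist camera it gives the pose at the moment of the call.
- env.hand_in(): hands the job in, once; it reports no verdict.
Trained networks look in the newest picture that a camera, given by its name, has taken for a name from the list of things; names that differ only in an ending like _2 or _b are one class to them, and where a whole thing is asked for, a point or a joint stands for the part that bears it (a point fixed in the world has none). Each returns a list of dicts, best first, with "conf" (0 to 1); they miss things now and then, are a little off and sometimes report something else, mostly with a low value. They report only what shows in the picture. A call takes as long as a camera call. They do not tell look-alikes from the thing itself.
- env.masks_of(camera, label): "region" (384x512 bool, what is visible of it) and "pixel" ([column, row] in pixels, amid what is visible of it).
The state is a dict: "time": time; "joint_positions": joint angles; "qd": joint speeds; "joint_efforts": joint torques, N m; "ee_pos": TCP position; "eef_rot": TCP orientation; "contact_force": force on the tool from outside, world axes, zero at the start; "wrist_torque": the same for the moment, N m; "grip_width": finger opening in mm.
Only numpy, scipy, OpenCV 4.12 (cv2) and the standard library are available. Lean on these libraries where they do the work, as an engineer would, in place of code of your own. Each camera call takes 0.05 s, during which the arm holds its last target.

## Working session

There is one attempt and no reset: what is moved stays moved. The work goes in short steps, Python scripts to look and compute and a tool call to move; the robot and the scene stay as the last step left them, time stands still between calls to the robot, and variables do not carry over. Pictures are saved under pics/ and viewed, and the job is handed in when it is done.

Besides the shell and the picture viewer there is one more tool, called after "Call:" by a JSON object that holds its "op" and its "data". send_rows: Moves the arm, as the interface text tells. Its arguments: {"type":"object","properties":{"series":{"type":"array"},"grip_force":{"type":"number"}},"required":["series"]}

```bash
mkdir -p pics
python3 - <<'E'
from station import env
import cv2
s=env.sense(); print(s)
for n in ["scene","top","wrist"]:
    im=env.get_image(n); cv2.imwrite(f"pics/{n}0.png",im[:,:,::-1])
    c=env.calibration(n); print(n,c["K"],c["pose"])
E
```

```text
{'time': 0.0, 'joint_positions': array([ 1.10950489e+00,  4.94187459e-01,  1.34614008e+00, -3.62346544e-06,
        1.30251578e+00, -9.54804602e-02]), 'qd': array([ 0.0005722 , -0.000133  , -0.00052609,  0.00042594, -0.00185762,
        0.00015258]), 'joint_efforts': array([-2.40453752e-03, -8.78816557e+01, -3.81842780e+01,  7.04779197e-02,
        5.31031878e-02, -4.67762106e-05]), 'ee_pos': array([223.48385317, 583.51274256, 404.13243443]), 'eef_rot': array([-0.58238727,  0.58281885,  0.40033025, -0.40110216]), 'contact_force': array([ 0.54896346, -0.67042237,  0.72859399]), 'wrist_torque': array([ 0.01414758,  0.05246003, -0.00388117]), 'grip_width': 91.68960946312929}
scene [[371.58840512   0.         253.63477102]
 [  0.         371.58840512 191.26025229]
 [  0.           0.           1.        ]] [[-7.84757188e-01  5.25082887e-01 -3.29308544e-01  9.19718120e+02]
 [ 6.19736277e-01  6.56941539e-01 -4.29365533e-01  4.94333913e+02]
 [-9.11603173e-03 -5.41032140e-01 -8.40952509e-01  1.14232547e+03]
 [ 0.00000000e+00  0.00000000e+00  0.00000000e+00  1.00000000e+00]]
top [[470.23574714   0.         256.20214595]
 [  0.         470.23574714 196.58015332]
 [  0.           0.           1.        ]] [[ 2.61200426e-02 -9.86395174e-01  1.62303126e-01  2.89614152e+02]
 [-9.99657463e-01 -2.55066104e-02  5.86247571e-03 -2.99740663e+01]
 [-1.64291513e-03 -1.62400660e-01 -9.86723531e-01  1.43792690e+03]
 [ 0.00000000e+00  0.00000000e+00  0.00000000e+00  1.00000000e+00]]
wrist [[302.60651024   0.         255.92597176]
 [  0.         302.60651024 189.41891459]
 [  0.           0.           1.        ]] [[ 3.56728909e-01  9.02067774e-01  2.42936651e-01  1.54604578e+02]
 [ 9.34207923e-01 -3.44399092e-01 -9.29775321e-02  6.08900003e+02]
 [-2.04873502e-04  2.60121117e-01 -9.65575974e-01  3.84204009e+02]
 [ 0.00000000e+00  0.00000000e+00  0.00000000e+00  1.00000000e+00]]
```

View pics/top0.png

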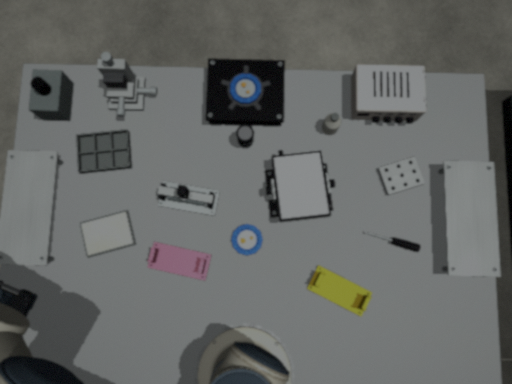

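View pics/scene0.png

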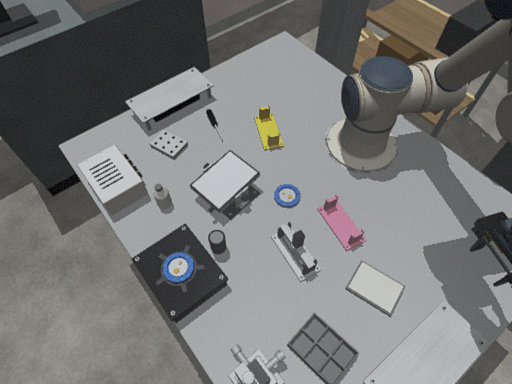

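View pics/wrist0.png

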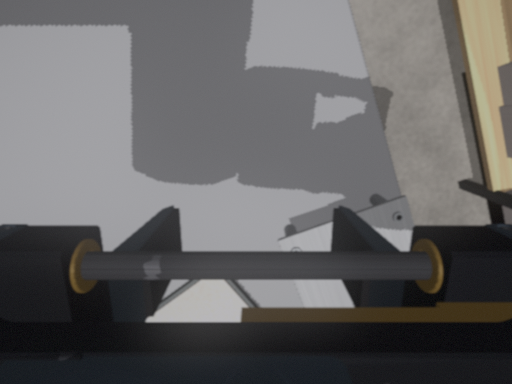

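```bash
cat > h.py <<'E'
import numpy as np, cv2
def ray(cal,uv,z):
    K=np.array(cal["K"]);T=np.array(cal["pose"])
    d=T[:3,:3]@np.linalg.inv(K)@np.array([uv[0],uv[1],1.0]); o=T[:3,3]
    return o+d*(z-o[2])/d[2]
def proj(cal,p):
    K=np.array(cal["K"]);T=np.array(cal["pose"])
    c=T[:3,:3].T@(np.asarray(p,float)-T[:3,3]); q=K@c; return q[:2]/q[2]
E
python3 - <<'E'
from station import env
import cv2,numpy as np
from h import *
t=cv2.imread("pics/top0.png");s=cv2.imread("pics/scene0.png")
cv2.imwrite("pics/z1.png",np.hstack([cv2.resize(t[170:230,145:230],None,fx=4.5,fy=4.5,interpolation=3),cv2.resize(t[140:230,255:345],(400,270),interpolation=3)]))
cv2.imwrite("pics/z2.png",np.hstack([cv2.resize(s[215:285,260:330],(400,400),interpolation=3),cv2.resize(s[145:220,185:265],(400,400),interpolation=3)]))
for cam in ["top","scene"]:
  c=env.calibration(cam)
  for l,h in [("cleaning_roller",95),("roller_rest",10),("light_stage",85),("roller_grip",128),("lens",43)]:
    for m in env.masks_of(cam,l)[:4]:
      r=m["region"].astype(np.uint8); ct=max(cv2.findContours(r,0,2)[0],key=cv2.contourArea)
      print(cam,l,round(m["conf"],2),m["pixel"],r.sum(),cv2.minAreaRect(ct),ray(c,m["pixel"],h).round())
E
```

```text
top cleaning_roller 0.89 [183.8, 195.4] 639 ((185.18719482421875, 193.6014862060547), (54.70053482055664, 16.357131958007812), 11.768288612365723) [509. 188.  95.]
top roller_rest 0.75 [338.3, 291.6] 1538 ((339.73248291015625, 290.4904479980469), (60.494991302490234, 26.81572151184082), 28.610462188720703) [ 244. -273.   10.]
top roller_rest 0.75 [247.1, 137.1] 311 ((245.0, 136.5), (21.0, 16.0), 90.0) [713.  12.  10.]
top roller_rest 0.68 [193.7, 204.8] 770 ((188.38589477539062, 197.97988891601562), (58.56565475463867, 25.66230010986328), 10.007980346679688) [494. 170.  10.]
top roller_rest 0.61 [401.5, 173.2] 1169 ((400.5890197753906, 175.22140502929688), (29.818893432617188, 41.03923034667969), 72.18110656738281) [ 610. -470.   10.]
top light_stage 0.72 [298.8, 184.5] 4015 ((300.37567138671875, 185.13812255859375), (70.32372283935547, 69.27254486083984), 86.98721313476562) [ 551. -146.   85.]
top roller_grip 0.96 [183.3, 194.0] 677 ((185.54054260253906, 193.7567596435547), (55.56686019897461, 16.76869773864746), 9.462322235107422) [507. 184. 128.]
top roller_grip 0.66 [299.9, 185.9
[... 736 characters left out ...]
 741 ((267.3584899902344, 127.75471496582031), (42.58176803588867, 19.505197525024414), 74.05460357666016) [ 232. -280.   10.]
scene roller_rest 0.56 [293.2, 261.8] 668 ((294.8461608886719, 251.76919555664062), (57.13411331176758, 24.40680503845215), 56.30992889404297) [544. 208.  10.]
scene light_stage 0.76 [225.3, 182.5] 2856 ((226.78732299804688, 184.04144287109375), (57.456634521484375, 62.51103973388672), 48.012786865234375) [ 560. -134.   85.]
scene roller_grip 0.93 [298.7, 243.4] 658 ((297.4000244140625, 245.3000030517578), (49.19349670410156, 21.0190372467041), 63.43495178222656) [532. 205. 128.]
scene lens 0.71 [217.6, 242.0] 320 ((216.5, 241.5), (23.0, 15.0), 90.0) [701.  13.  43.]
```

View pics/z1.png

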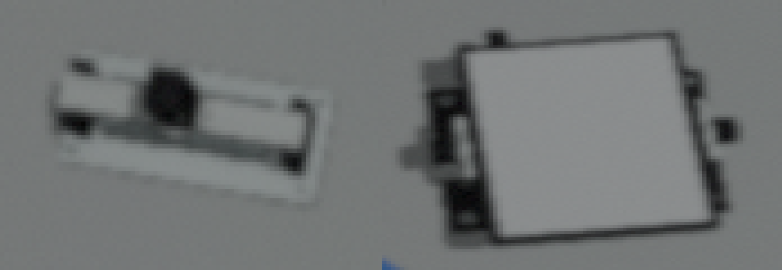

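View pics/z2.png

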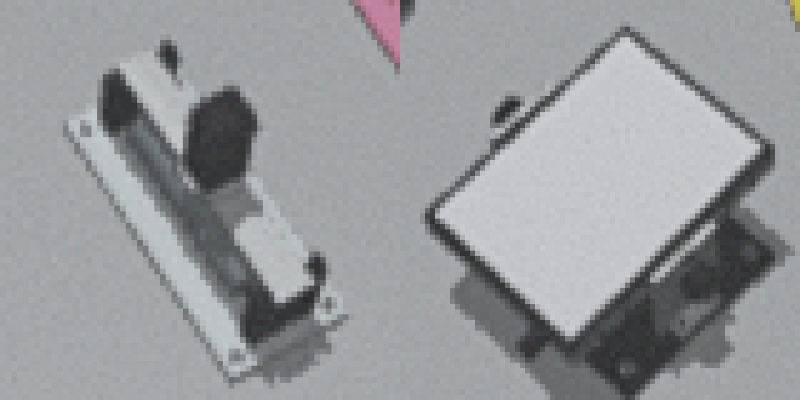

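```bash
cat >> h.py <<'E'
from scipy.spatial.transform import Rotation as Rn
def pose(s):
    q=np.array(s["eef_rot"]); return np.array(s["ee_pos"]),Rn.from_quat([q[1],q[2],q[3],q[0]])
def target_R(jawdeg, R0=None):
    a=np.radians(jawdeg); x=np.array([np.cos(a),np.sin(a),0]); 
    if R0 is not None and x@R0.as_matrix()[:,0]<0: x=-x
    y=np.array([0,0,-1.]); return Rn.from_matrix(np.column_stack([x,y,np.cross(x,y)]))
def go(s,p,R):
    p0,R0=pose(s); d=R0.inv().apply(np.asarray(p,float)-p0)/10; r=(R0.inv()*R).as_rotvec(degrees=True)
    return d.round(2),r.round(2)
E
python3 - <<'E'
from station import env
from h import *
s=env.sense(); p,R=pose(s); M=R.as_matrix(); print(M.round(3))
c=np.array(env.calibration("wrist")["pose"])
print("cam in tool",M.T@(c[:3,3]-p), M.T@c[:3,:3])
t=env.calibration("top")
o=np.array([145,170]);
cs=[ray(t,o+np.array(k)/4.5,5) for k in [(75,48),(332,97),(315,203),(55,155)]]
for q in cs: print(q.round())
print(np.mean(cs,0))
# place camera above rest centre
tr=target_R(79.2,R)
off=tr.apply(M.T@(c[:3,3]-p)); tgt=np.array([505,180,0])-off; tgt[2]=440
print(tgt,go(s,tgt,tr))
E
```

```text
[[ 0.358 -0.    -0.934]
 [ 0.934  0.     0.358]
 [ 0.    -1.     0.   ]]
cam in tool [-0.95831518 20.07126846 73.39076561] [[ 9.99999277e-01  7.56616204e-04  9.35126469e-04]
 [-7.06032229e-04 -2.60212196e-01  9.65551197e-01]
 [ 9.73882994e-04 -9.65551159e-01 -2.60211474e-01]]
[568. 273.   5.]
[538.  95.   5.]
[464. 103.   5.]
[493. 283.   5.]
[515.79680507 188.57839407   5.        ]
[577.27038374 167.18928265 440.        ] (array([-26.24,  -3.53, -47.93]), array([ -0.  , -10.16,   0.  ]))
```

Call:
{"op": "send_rows", "data": {"series": [[[-5, -3.5, -10, 0, -5, 0, -1], [-10, -3.5, -20, 0, -10, 0, -1], [-15, -3.5, -29, 0, -10.2, 0, -1], [-20, -3.5, -39, 0, -10.2, 0, -1], [-25, -3.5, -48.6, 0, -10.2, 0, -1], [-25, -3.5, -48.6, 0, -10.2, 0, -1], [-25, -3.5, -48.6, 0, -10.2, 0, -1], [-25, -3.5, -48.6, 0, -10.2, 0, -1], [-25, -3.5, -48.6, 0, -10.2, 0, -1], [-25, -3.5, -48.6, 0, -10.2, 0, -1]]]}}

```text
time: 1.48
ee_pos: [500.9, 273.3, 435.6]
eef_rot: [-0.545, 0.545, 0.451, -0.451]
contact_force: [1.5, 0.5, -0.0]
grip_width: 91.0
```

Call:
{"op": "send_rows", "data": {"series": [[[-3.9, -0.2, -5.2, 0, 0, 0, -1], [-7.8, -0.4, -10.4, 0, 0, 0, -1], [-7.8, -0.4, -10.4, 0, 0, 0, -1], [-7.8, -0.4, -10.4, 0, 0, 0, -1], [-7.8, -0.4, -10.4, 0, 0, 0, -1], [-7.8, -0.4, -10.4, 0, 0, 0, -1]]]}}

```text
time: 1.98
ee_pos: [588.4, 177.1, 439.4]
eef_rot: [0.545, -0.545, -0.451, 0.451]
contact_force: [-0.4, 0.1, 0.0]
grip_width: 91.1
```

Run:
```python
from station import env
from h import *
s=env.sense(); p,R=pose(s); print(p,R.as_matrix()[:,0], s["contact_force"])
c=env.calibration("wrist"); im=env.get_image("wrist"); print(c)
cv2.imwrite("pics/w1.png",im[:,:,::-1]); np.save("w1cal.npy",c["pose"])
```

```text
[588.44920062 177.10245707 439.4199686 ] [1.87761800e-01 9.82214540e-01 3.23195968e-04] [-0.39247745  0.13245859  0.03142533]
{'K': array([[302.60651024,   0.        , 255.92597176],
       [  0.        , 302.60651024, 189.41891459],
       [  0.        ,   0.        ,   1.        ]]), 'pose': array([[ 1.86752051e-01,  9.48567756e-01,  2.55622541e-01,
         5.16009854e+02],
       [ 9.82406678e-01, -1.80554832e-01, -4.77186785e-02,
         1.90056640e+02],
       [ 8.89485150e-04,  2.60036853e-01, -9.65598283e-01,
         4.19364245e+02],
       [ 0.00000000e+00,  0.00000000e+00,  0.00000000e+00,
         1.00000000e+00]])}
```

View pics/w1.png

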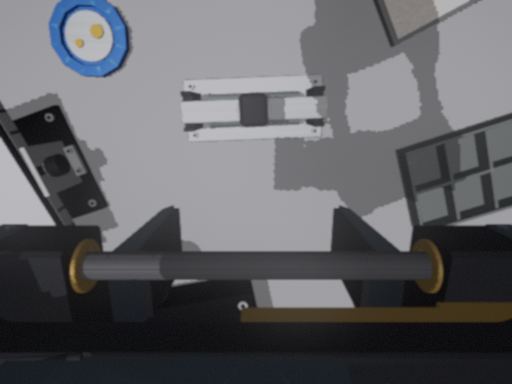

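Run:
```python
from h import *
im=cv2.imread("pics/w1.png"); cv2.imwrite("pics/w1z.png",cv2.resize(im[65:155,170:340],None,fx=4.7,fy=4.7,interpolation=3))
```

```text
(no output)
```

View pics/w1z.png

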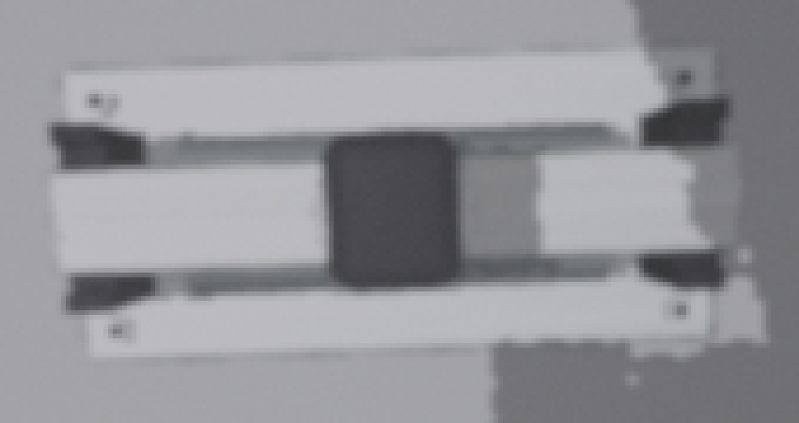

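Run:
```python
from station import env
from h import *
c=dict(K=env.calibration("wrist")["K"],pose=np.load("w1cal.npy"))
o=np.array([170,65])
def f(name,pts,z):
    q=np.array([ray(c,o+(np.array(k)+.5)/4.7-.5,z) for k in pts]); 
    e=q[1]-q[0]+q[2]-q[3]; g=q[0]-q[3]+q[1]-q[2]
    print(name,q.mean(0).round(1),"len",np.linalg.norm(e)/2,"wid",np.linalg.norm(g)/2,"yawlong",np.degrees(np.arctan2(e[1],e[0])),np.degrees(np.arctan2(g[1],g[0])))
f("foot",[(68,72),(712,48),(712,332),(92,355)],6)
f("bar",[(50,175),(740,148),(738,245),(60,270)],70)
f("handle",[(330,135),(455,135),(460,285),(330,285)],142)
t=env.calibration("top"); s=env.calibration("scene")
P=[]
# panel corners: top zoom (scale 400/90 , 3, origin 255,140; x offset 382), scene zoom scale 5,400/75 origin 185,145; x offset 400
top=[(465,47),(675,35),(715,222),(495,240)]  # farleft, farright, nearright, nearleft
sc=[(577,340),(435,215),(627,32),(770,150)]
from scipy.optimize import least_squares
for a,b in zip(top,sc):
    ua=np.array([255+(a[0]-382.5+.5)/(400/90)-.5,140+a[1]/3]); ub=np.array([185+(b[0]-400+.5)/5-.5,145+b[1]/(400/75)])
    r=least_squares(lambda p:np.r_[proj(t,p)-ua,proj(s,p)-ub],[550,-150,85]); P.append(r.x); print(r.x.round(1),r.fun.round(1))
```

```text
foot [516.  187.5   6. ] len 177.45891062888887 wid 76.89068009925823 yawlong 81.29346991904515 171.6436946027327
bar [517.1 187.9  70. ] len 162.5256963467552 wid 22.05312762332412 yawlong 81.33969263316614 171.6433187826526
handle [517.  187.8 142. ] len 24.046677100446455 wid 27.344043515158894 yawlong 79.23636803103811 170.09938281161206
[635.3 -66.9  79.4] [-0.8  0.7 -1.1 -0.2]
[ 654.4 -209.2   69.9] [-0.4  0.5 -0.7 -0.2]
[ 466.  -234.9   87.1] [-0.1  0.1 -0.1 -0. ]
[445.5 -92.6  86.1] [ 0.1 -0.1  0.2  0. ]
```

Run:
```python
from station import env
from h import *
s=env.sense(); p,R=pose(s); print(go(s,[630,-141,450],target_R(97.6,R)))
```

```text
(array([-30.53,  -1.07, -10.08]), array([ -0.02, -18.36,   0.02]))
```

Call:
{"op": "send_rows", "data": {"series": [[[-4, -1, -1.3, 0, -5, 0, -1], [-8, -1, -2.6, 0, -10, 0, -1], [-12, -1, -4, 0, -15, 0, -1], [-16, -1, -5.3, 0, -18.4, 0, -1], [-20, -1, -6.6, 0, -18.4, 0, -1], [-24, -1, -8, 0, -18.4, 0, -1], [-28, -1, -9.3, 0, -18.4, 0, -1], [-30.5, -1, -10, 0, -18.4, 0, -1], [-30.5, -1, -10, 0, -18.4, 0, -1], [-30.5, -1, -10, 0, -18.4, 0, -1]]]}}

```text
time: 2.87
ee_pos: [629.1, -140.5, 449.2]
eef_rot: [-0.466, 0.465, 0.532, -0.532]
contact_force: [0.2, 0.2, 0.1]
grip_width: 91.0
```

Run:
```python
from station import env
from h import *
import time
s=env.sense(); p,R=pose(s); print(p,R.as_matrix()[:,0], s["qd"].round(3))
c=env.calibration("wrist"); im=env.get_image("wrist")
cv2.imwrite("pics/w2.png",im[:,:,::-1]); np.save("w2cal.npy",c["pose"])
s=env.sense(); print(s["ee_pos"])
b=im[:,:,::-1]; cv2.imwrite("pics/w2z.png",cv2.resize(b[0:215,140:380],None,fx=3,fy=2.75,interpolation=3))
```

```text
[ 629.10831952 -140.462165    449.23454388] [-1.32295078e-01  9.91210028e-01  8.32504961e-04] [ 0.043 -0.011  0.016  0.008  0.001  0.011]
[ 629.09622271 -139.35934879  449.33497773]
```

View pics/w2z.png

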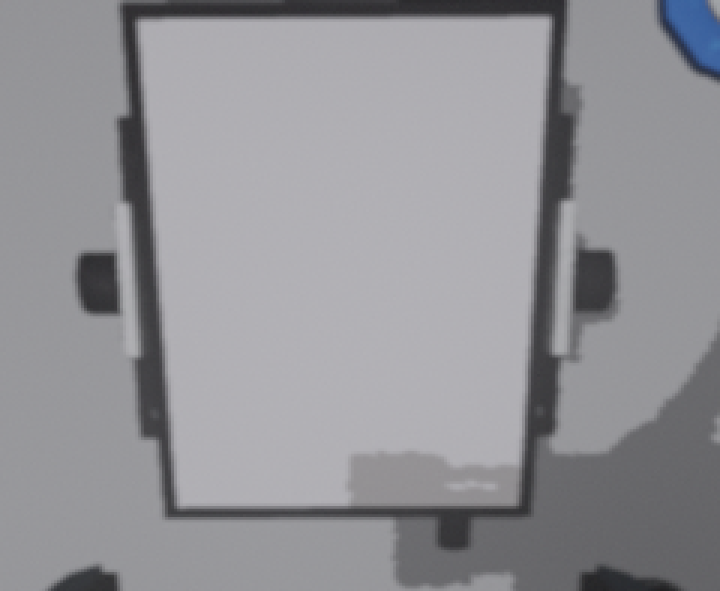

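Run:
```python
from station import env
from h import *
from scipy.optimize import least_squares
K=env.calibration("wrist")["K"]; c=dict(K=K,pose=np.load("w2cal.npy")); t=env.calibration("top"); s=env.calibration("scene")
W=np.array([(137,18),(552,14),(520,508),(176,508)],float); O=np.array([(124,4),(563,2),(530,517),(167,517)],float)
cv=lambda a:np.column_stack([140+(a[:,0]+.5)/3-.5,(a[:,1]+.5)/2.75-.5])
W,O=cv(W),cv(O)
top=np.array([(495,240),(715,222),(675,35),(465,47)]);sc=np.array([(770,150),(627,32),(435,215),(577,340)])
top=np.column_stack([255+(top[:,0]-382)/(400/90)-.5,140+top[:,1]/3-.5]);sc=np.column_stack([185+(sc[:,0]-400)/5-.5,145+sc[:,1]/(400/75)-.5])
# order wrist: near-left(in img). image left = -tool... determine: cam x=+tool x=+y world -> left=-y i.e. near right
W=W[[1,0,3,2]];O=O[[1,0,3,2]] # near +y, near -y, far -y, far +y
def corners(v,L,B):
    cx,cy,h,ti,ya=v[:5]; R=Rn.from_euler("zy",[ya,ti]).as_matrix()
    return [np.array([cx,cy,h])+R@np.array([a,b,22.])-[0,0,22] for a,b in [(-L,B),(-L,-B),(L,-B),(L,B)]]
def res(v,w,wide):
    out=[]
    if 0 in w: 
        for p,q in zip(corners(v,100,75),O): out+=list(proj(c,p)-q)
    for p,i in zip(corners(v,v[5],v[6]),range(4)):
        if 1 in w: out+=list(proj(c,p)-W[i])
        if 2 in w: out+=list(proj(t,p)-top[i])
        if 3 in w: out+=list(proj(s,p)-sc[i])
    return np.array(out)
for w in [(0,1),(1,2,3),(2,3),(0,1,2,3)]:
    r=least_squares(res,[550,-150,85,0.05,.13,96,72],args=(w,0),x_scale=[10,10,10,.1,.1,10,10]); v=r.x
    print(w,v[:3].round(1),np.degrees(v[3:5]).round(2),v[5:].round(1),"rms",np.sqrt(np.mean(r.fun**2)).round(2), "near/far h",(v[2]+100*np.sin(v[3])).round(1),(v[2]-100*np.sin(v[3])).round(1))
```

```text
(0, 1) [ 549.4 -152.3   75.2] [3.81 8.  ] [96.1 70.6] rms 0.34 near/far h 81.9 68.6
(1, 2, 3) [ 549.5 -152.1   80.3] [3.75 7.96] [94.9 69.9] rms 0.65 near/far h 86.8 73.7
(2, 3) [ 549.5 -150.3   84.9] [3.75 7.8 ] [95.3 71.3] rms 0.56 near/far h 91.5 78.4
(0, 1, 2, 3) [ 549.5 -152.3   76.6] [3.61 7.98] [95.7 70.6] rms 0.68 near/far h 82.9 70.3
```

Run:
```python
from station import env
from h import *
s=env.sense(); p,R=pose(s); print(go(s,[516.8,187.8,380],target_R(81.4,R)))
```

```text
(array([33.92,  6.97,  6.76]), array([-0.04, 16.28,  0.05]))
```

Call:
{"op": "send_rows", "data": {"series": [[[4, 0, 0.8, 0, 3, 0, -1], [8, 0, 1.6, 0, 6, 0, -1], [12, 1, 2.4, 0, 9, 0, -1], [16, 2, 3.2, 0, 12, 0, -1], [20, 3, 4, 0, 15, 0, -1], [24, 4, 4.8, 0, 16.3, 0, -1], [28, 5, 5.6, 0, 16.3, 0, -1], [32, 6, 6.4, 0, 16.3, 0, -1], [33.9, 7, 6.8, 0, 16.3, 0, -1], [33.9, 7, 6.8, 0, 16.3, 0, -1]]]}}

```text
time: 3.75
ee_pos: [512.9, 192.8, 378.3]
eef_rot: [0.536, -0.533, -0.462, 0.463]
contact_force: [-0.5, -0.5, -0.3]
grip_width: 91.1
```

Run:
```python
from station import env
from h import *
s=env.sense(); p,R=pose(s); print(p, go(s,[516.8,187.8,281],target_R(81.4,R)))
```

```text
[512.88500447 192.81786753 378.26989893] (array([-0.45,  9.72, -0.5 ]), array([-0.22,  0.33,  0.05]))
```

Call:
{"op": "send_rows", "data": {"series": [[[-0.4, 0, -0.5, -0.2, 0.3, 0, -1], [-0.4, 0, -0.5, -0.2, 0.3, 0, -1], [-0.4, 2, -0.5, -0.2, 0.3, 0, -1], [-0.4, 4, -0.5, -0.2, 0.3, 0, -1], [-0.4, 6, -0.5, -0.2, 0.3, 0, -1], [-0.4, 6, -0.5, -0.2, 0.3, 0, -1]]]}}

```text
time: 4.25
ee_pos: [516.4, 187.5, 315.8]
eef_rot: [0.537, -0.535, -0.46, 0.462]
contact_force: [-1.3, -0.5, -0.7]
grip_width: 91.2
```

Run:
```python
from station import env
from h import *
s=env.sense(); p,R=pose(s); print(p, R.as_matrix().round(4),go(s,[516.8,187.8,281],target_R(81.4,R)),s["contact_force"])
im=env.get_image("wrist"); cv2.imwrite("pics/w3.png",im[:,:,::-1])
```

```text
[516.37866402 187.46143503 315.77367177] [[ 1.498e-01 -4.100e-03 -9.887e-01]
 [ 9.887e-01 -1.000e-04  1.498e-01]
 [-7.000e-04 -1.000e+00  4.000e-03]] (array([ 0.04,  3.48, -0.05]), array([-0.23, -0.02, -0.04])) [-1.31630346 -0.54128395 -0.68046356]
```

View pics/w3.png

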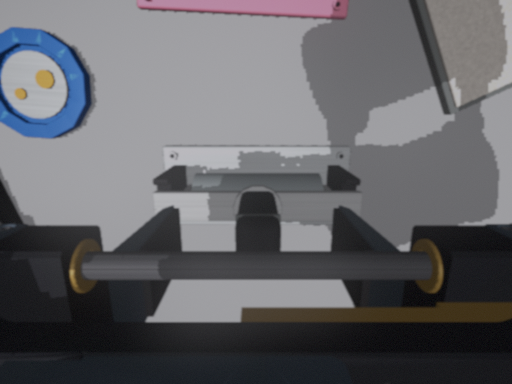

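Call:
{"op": "send_rows", "data": {"series": [[[0, 1.7, 0, -0.2, 0, 0, -1], [0, 3.4, 0, -0.2, 0, 0, -1], [0, 3.4, 0, -0.2, 0, 0, -1], [0, 3.4, 0, -0.2, 0, 0, -1]]]}}

```text
time: 4.63
ee_pos: [517.1, 187.5, 284.4]
eef_rot: [-0.536, 0.536, 0.461, -0.461]
contact_force: [1.2, 0.2, -0.8]
grip_width: 91.6
```

Call:
{"op": "send_rows", "data": {"series": [[[0, 0, 0, 0, 0, 0, 1], [0, 0, 0, 0, 0, 0, 1], [0, 0, 0, 0, 0, 0, 1], [0, 0, 0, 0, 0, 0, 1], [0, 0, 0, 0, 0, 0, 1], [0, 0, 0, 0, 0, 0, 1], [0, 0, 0, 0, 0, 0, 1], [0, 0, 0, 0, 0, 0, 1]]], "grip_force": 45}}

```text
time: 5.3
ee_pos: [517.1, 187.4, 284.4]
eef_rot: [-0.536, 0.536, 0.461, -0.461]
contact_force: [-0.7, -0.2, -0.0]
grip_width: 40.8
```

Run:
```python
from station import env
from h import *
s=env.sense(); p,R=pose(s); print(p, R.as_matrix().round(4),s["contact_force"],s["wrist_torque"],s["grip_width"])
im=env.get_image("wrist"); cv2.imwrite("pics/w4.png",im[:,:,::-1])
```

```text
[517.06270774 187.44046012 284.41494796] [[ 1.502e-01  7.000e-04 -9.887e-01]
 [ 9.887e-01 -2.000e-04  1.502e-01]
 [-1.000e-04 -1.000e+00 -7.000e-04]] [-0.66876451 -0.19646428 -0.00378001] [0.03584807 0.07871267 0.00539598] 40.77246688082905
```

View pics/w4.png

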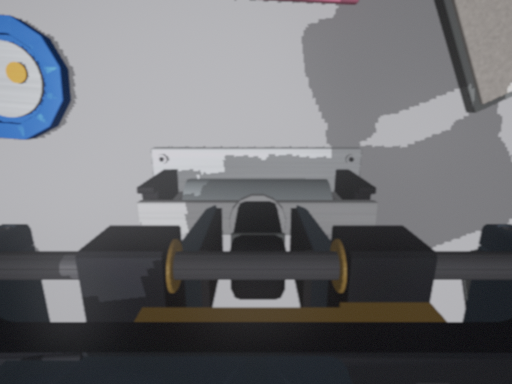

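Not fully closed yet; z reads 3.4 mm above the 281 plan, which is fine on the handle.

Call:
{"op": "send_rows", "data": {"series": [[[0, 0, 0, 0, 0, 0, 1], [0, 0, 0, 0, 0, 0, 1], [0, 0, 0, 0, 0, 0, 1], [0, 0, 0, 0, 0, 0, 1], [0, 0, 0, 0, 0, 0, 1], [0, 0, 0, 0, 0, 0, 1]]]}}

```text
time: 5.85
ee_pos: [517.0, 187.5, 284.4]
eef_rot: [-0.536, 0.536, 0.461, -0.461]
contact_force: [0.1, 1.6, -1.6]
grip_width: 26.0
```

Run:
```python
from station import env
from h import *
s=env.sense(); p,R=pose(s); print(p, R.as_matrix().round(4),s["contact_force"],s["wrist_torque"],s["grip_width"])
```

```text
[517.02669166 187.49910557 284.36860305] [[ 1.501e-01  6.000e-04 -9.887e-01]
 [ 9.887e-01 -2.000e-04  1.501e-01]
 [-1.000e-04 -1.000e+00 -6.000e-04]] [ 0.09275993  1.56982258 -1.61968972] [ 0.25170313 -0.02568156 -0.06336197] 26.038915916331558
```

Call:
{"op": "send_rows", "data": {"series": [[[0, -0.5, 0, 0, 0, 0, 1], [0, -1.5, 0, 0, 0, 0, 1], [0, -3, 0, 0, 0, 0, 1], [0, -5, 0, 0, 0, 0, 1], [0, -8, 0, 0, 0, 0, 1], [0, -11, 0, 0, 0, 0, 1], [0, -12, 0, 0, 0, 0, 1], [0, -12, 0, 0, 0, 0, 1]]]}}

```text
time: 6.52
ee_pos: [517.3, 187.6, 407.3]
eef_rot: [-0.535, 0.537, 0.463, -0.459]
contact_force: [0.3, 0.2, -4.5]
grip_width: 25.8
```

Run:
```python
from station import env
from h import *
s=env.sense(); p,R=pose(s); print(p,s["contact_force"],s["wrist_torque"],s["grip_width"])
a=np.radians(8.0); st=np.array([549.5,-151.5,0]); tgt=st+[-80*np.cos(a),-80*np.sin(a),0]; tgt[2]=405; print(tgt,go(s,tgt,target_R(98,R)))
im=env.get_image("wrist"); cv2.imwrite("pics/w5.png",im[:,:,::-1])
```

```text
[517.34074196 187.5870697  407.29754176] [ 0.32410073  0.18938741 -4.48267396] [ 0.05316254 -0.04896649 -0.05428138] 25.80991771217015
[ 470.2785545  -162.63384808  405.        ] (array([-35.33,   0.17,  -0.6 ]), array([  0.32, -16.63,   0.05]))
```

View pics/w5.png

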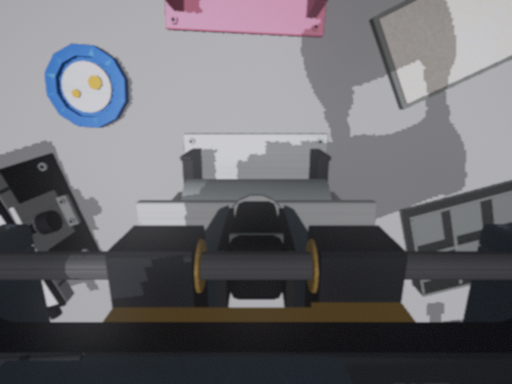

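Call:
{"op": "send_rows", "data": {"series": [[[-2, 0, 0, 0.3, -2, 0, 1], [-5, 0, 0, 0.3, -4, 0, 1], [-9, 0, 0, 0.3, -7, 0, 1], [-13, 0, 0, 0.3, -10, 0, 1], [-17, 0, 0, 0.3, -13, 0, 1], [-21, 0, 0, 0.3, -16, 0, 1], [-25, 0, 0, 0.3, -16.6, 0, 1], [-29, 0, 0, 0.3, -16.6, 0, 1], [-33, 0, -0.3, 0.3, -16.6, 0, 1], [-35.3, 0, -0.6, 0.3, -16.6, 0, 1]]]}}

```text
time: 7.4
ee_pos: [468.6, -165.6, 403.2]
eef_rot: [0.466, -0.463, -0.532, 0.534]
contact_force: [1.5, -0.9, -4.3]
grip_width: 25.9
```

Call:
{"op": "send_rows", "data": {"series": [[[0, 0, 0, 0, 0, 0, 1], [0, 0, 0, 0, 0, 0, 1]]]}}

```text
time: 7.57
ee_pos: [467.8, -166.8, 401.2]
eef_rot: [0.468, -0.463, -0.531, 0.534]
contact_force: [1.5, 1.3, -4.5]
grip_width: 25.9
```

```bash
cat > st.py <<'E'
from station import env
from h import *
import sys
s=env.sense(); p,R=pose(s); print(s["time"],p.round(1),"F",s["contact_force"].round(2),s["wrist_torque"].round(2),s["grip_width"])
a=np.radians(8.0); d=p-[549.5,-151.5,0]
print("stage x,y",(d[0]*np.cos(a)+d[1]*np.sin(a)).round(1),(-d[0]*np.sin(a)+d[1]*np.cos(a)).round(1),"ori err",(R.inv()*target_R(98,R)).as_rotvec(degrees=True).round(2))
X=float(sys.argv[1]);Z=float(sys.argv[2])
print(go(s,[549.5+X*np.cos(a),-151.5+X*np.sin(a),Z],target_R(98,R)))
E
python3 st.py -80 375
python3 - <<'E'
from station import env
from h import *
for n in ["top","scene"]: cv2.imwrite(f"pics/{n}1.png",env.get_image(n)[:,:,::-1])
t=cv2.imread("pics/top1.png");s=cv2.imread("pics/scene1.png")
cv2.imwrite("pics/z3.png",np.hstack([cv2.resize(t[130:270,230:370],(400,400),interpolation=3),cv2.resize(s[100:240,160:300],(400,400),interpolation=3)]))
E
```

```text
7.5667 [ 467.8 -166.8  401.2] F [ 1.45  1.31 -4.46] [ 0.12 -0.   -0.05] 25.945905990200394
stage x,y -83.0 -3.8 ori err [-0.46 -0.28  0.18]
(array([ 0.37,  2.62, -0.32]), array([-0.46, -0.28,  0.18]))
```

View pics/z3.png

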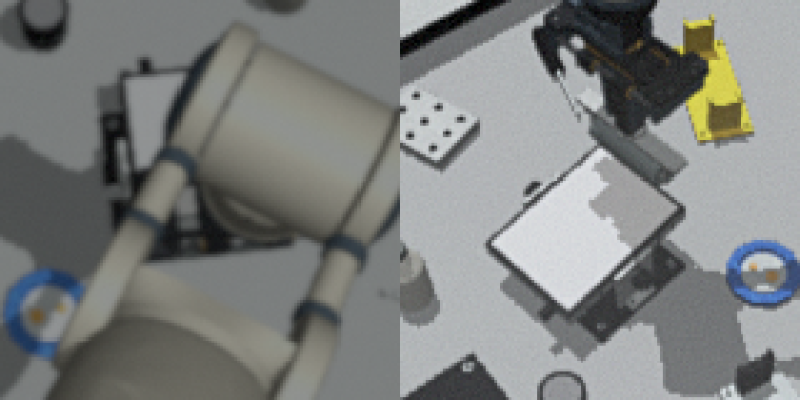

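Call:
{"op": "send_rows", "data": {"series": [[[0.4, 0.5, -0.3, -0.5, -0.3, 0.2, 1], [0.4, 1.5, -0.3, -0.5, -0.3, 0.2, 1], [0.4, 2.5, -0.3, -0.5, -0.3, 0.2, 1], [0.4, 3, -0.3, -0.5, -0.3, 0.2, 1], [0.4, 3, -0.3, -0.5, -0.3, 0.2, 1], [0.4, 3, -0.3, -0.5, -0.3, 0.2, 1]]]}}

```text
time: 8.17
ee_pos: [470.5, -159.8, 371.7]
eef_rot: [-0.463, 0.463, 0.535, -0.534]
contact_force: [0.1, -0.6, -3.9]
grip_width: 25.9
```

```bash
python3 st.py -82 362
```

```text
8.1667 [ 470.5 -159.8  371.7] F [ 0.09 -0.6  -3.87] [ 0.01  0.03 -0.03] 25.918484070644023
stage x,y -79.4 2.8 ori err [ 0.08  0.23 -0.  ]
(array([-0.28,  0.97,  0.27]), array([ 0.08,  0.23, -0.  ]))
```

Call:
{"op": "send_rows", "data": {"series": [[[-0.3, 0.2, 0.4, 0.1, 0.2, 0, 1], [-0.3, 0.4, 0.4, 0.1, 0.2, 0, 1], [-0.3, 0.6, 0.4, 0.1, 0.2, 0, 1], [-0.3, 0.7, 0.4, 0.1, 0.2, 0, 1], [-0.3, 0.8, 0.4, 0.1, 0.2, 0, 1], [-0.3, 0.8, 0.4, 0.1, 0.2, 0, 1]]]}}

```text
time: 8.67
ee_pos: [467.0, -163.4, 363.5]
eef_rot: [0.464, -0.464, -0.534, 0.534]
contact_force: [-0.9, 0.3, -3.5]
grip_width: 25.6
```

```bash
python3 st.py -82 362
```

```text
8.6667 [ 467.  -163.4  363.5] F [-0.93  0.3  -3.52] [ 0.05 -0.01  0.05] 25.600213872500216
stage x,y -83.4 -0.3 ori err [-0.03  0.02  0.01]
(array([ 0.03,  0.15, -0.14]), array([-0.03,  0.02,  0.01]))
```

Call:
{"op": "send_rows", "data": {"series": [[[0, 0.05, 0, 0, 0, 0, 1], [0, 0.1, 0, 0, 0, 0, 1], [0, 0.15, 0, 0, 0, 0, 1], [0, 0.2, 0, 0, 0, 0, 1], [0, 0.2, 0, 0, 0, 0, 1]]]}}

```text
time: 9.08
ee_pos: [467.0, -163.4, 361.5]
eef_rot: [0.464, -0.464, -0.534, 0.534]
contact_force: [0.0, -0.3, -4.2]
grip_width: 25.2
```

```bash
python3 st.py -82 362
```

```text
9.0833 [ 467.  -163.4  361.5] F [ 0.03 -0.27 -4.23] [ 0.02 -0.    0.02] 25.245202833004228
stage x,y -83.4 -0.3 ori err [-0.04  0.02  0.01]
(array([ 0.03, -0.05, -0.14]), array([-0.04,  0.02,  0.01]))
```

Call:
{"op": "send_rows", "data": {"series": [[[0, 0.05, 0, 0, 0, 0, 1], [0, 0.1, 0, 0, 0, 0, 1], [0, 0.15, 0, 0, 0, 0, 1], [0, 0.2, 0, 0, 0, 0, 1], [0, 0.2, 0, 0, 0, 0, 1]]]}}

```text
time: 9.5
ee_pos: [467.0, -163.3, 359.4]
eef_rot: [0.464, -0.464, -0.534, 0.534]
contact_force: [-0.9, 0.1, -4.2]
grip_width: 25.9
```

Call:
{"op": "send_rows", "data": {"series": [[[0, 0.05, 0, 0, 0, 0, 1], [0, 0.1, 0, 0, 0, 0, 1], [0, 0.1, 0, 0, 0, 0, 1]]]}}

```text
time: 9.75
ee_pos: [467.0, -163.3, 358.3]
eef_rot: [0.464, -0.464, -0.534, 0.534]
contact_force: [-0.4, 0.2, -4.0]
grip_width: 25.8
```

Call:
{"op": "send_rows", "data": {"series": [[[0, 0.05, 0, 0, 0, 0, 1], [0, 0.1, 0, 0, 0, 0, 1], [0, 0.1, 0, 0, 0, 0, 1]]]}}

```text
time: 10.0
ee_pos: [467.0, -163.4, 357.4]
eef_rot: [0.464, -0.464, -0.534, 0.534]
contact_force: [-0.3, 2.1, 0.4]
grip_width: 25.7
```

Call:
{"op": "send_rows", "data": {"series": [[[0, 0.05, 0, 0, 0, 0, 1], [0, 0.1, 0, 0, 0, 0, 1], [0, 0.1, 0, 0, 0, 0, 1]]]}}

```text
time: 10.25
ee_pos: [467.1, -163.3, 356.5]
eef_rot: [0.464, -0.464, -0.534, 0.534]
contact_force: [-0.4, 1.7, 2.1]
grip_width: 25.9
```

Call:
{"op": "send_rows", "data": {"series": [[[0, 0.05, 0, 0, 0, 0, 1], [0, 0.1, 0, 0, 0, 0, 1], [0, 0.1, 0, 0, 0, 0, 1]]]}}

```text
time: 10.5
ee_pos: [467.2, -163.4, 355.6]
eef_rot: [-0.464, 0.464, 0.534, -0.534]
contact_force: [-0.4, 2.9, 4.9]
grip_width: 26.0
```

Call:
{"op": "send_rows", "data": {"series": [[[0, 0, 0, 0, 0, 0, 1], [0, 0.02, -0.25, 0, 0, 0, 1], [0, 0.03, -0.5, 0, 0, 0, 1], [0, 0.05, -0.75, 0, 0, 0, 1], [0, 0.065, -1, 0, 0, 0, 1]]]}}

```text
time: 10.92
ee_pos: [477.4, -161.9, 354.9]
eef_rot: [-0.464, 0.464, 0.534, -0.534]
contact_force: [-0.3, 2.0, 4.0]
grip_width: 25.9
```

```bash
python3 st.py -60 354
```

```text
10.9167 [ 477.4 -161.9  354.9] F [-0.27  2.03  4.  ] [0.52 0.11 0.02] 25.88382537039502
stage x,y -72.8 -0.3 ori err [ 0.01  0.02 -0.  ]
(array([ 0.03,  0.09, -1.28]), array([ 0.01,  0.02, -0.  ]))
```

Call:
{"op": "send_rows", "data": {"series": [[[0, 0.02, -0.25, 0, 0, 0, 1], [0, 0.04, -0.5, 0, 0, 0, 1], [0, 0.06, -0.75, 0, 0, 0, 1], [0, 0.07, -1, 0, 0, 0, 1], [0, 0.09, -1.25, 0, 0, 0, 1], [0, 0.11, -1.5, 0, 0, 0, 1], [0, 0.12, -1.75, 0, 0, 0, 1], [0, 0.14, -2, 0, 0, 0, 1]]]}}

```text
time: 11.58
ee_pos: [497.5, -159.1, 353.5]
eef_rot: [-0.464, 0.464, 0.534, -0.534]
contact_force: [-0.4, 2.4, 3.5]
grip_width: 25.7
```

```bash
python3 st.py -35 352
```

```text
11.5833 [ 497.5 -159.1  353.5] F [-0.38  2.36  3.49] [ 0.46  0.1  -0.01] 25.67221672333995
stage x,y -52.6 -0.3 ori err [ 0.01  0.02 -0.  ]
(array([ 0.03,  0.15, -1.76]), array([ 0.01,  0.02, -0.  ]))
```

Call:
{"op": "send_rows", "data": {"series": [[[0, 0.03, -0.25, 0, 0, 0, 1], [0, 0.05, -0.5, 0, 0, 0, 1], [0, 0.07, -0.75, 0, 0, 0, 1], [0, 0.09, -1, 0, 0, 0, 1], [0, 0.11, -1.25, 0, 0, 0, 1], [0, 0.13, -1.5, 0, 0, 0, 1], [0, 0.15, -1.75, 0, 0, 0, 1], [0, 0.17, -2, 0, 0, 0, 1]]]}}

```text
time: 12.25
ee_pos: [517.5, -156.3, 351.7]
eef_rot: [-0.464, 0.464, 0.534, -0.534]
contact_force: [0.4, 1.2, 2.7]
grip_width: 25.8
```

```bash
python3 st.py -35 352
```

```text
12.25 [ 517.5 -156.3  351.7] F [0.41 1.19 2.75] [0.57 0.02 0.06] 25.832442623244713
stage x,y -32.3 -0.3 ori err [0.01 0.01 0.  ]
(array([ 0.03, -0.03,  0.27]), array([0.01, 0.01, 0.  ]))
```

Call:
{"op": "send_rows", "data": {"series": [[[0, 0.04, -0.25, 0, 0, 0, 1], [0, 0.07, -0.5, 0, 0, 0, 1], [0, 0.1, -0.75, 0, 0, 0, 1], [0, 0.13, -1, 0, 0, 0, 1], [0, 0.15, -1.25, 0, 0, 0, 1], [0, 0.17, -1.5, 0, 0, 0, 1], [0, 0.2, -1.75, 0, 0, 0, 1], [0, 0.22, -2, 0, 0, 0, 1]]]}}

```text
time: 12.92
ee_pos: [537.6, -153.4, 349.5]
eef_rot: [-0.464, 0.464, 0.534, -0.534]
contact_force: [-0.3, 1.2, 4.2]
grip_width: 26.1
```

```bash
python3 st.py 0 352
```

```text
12.9167 [ 537.6 -153.4  349.5] F [-0.29  1.23  4.22] [ 0.47  0.03 -0.  ] 26.085087644692187
stage x,y -12.1 -0.3 ori err [0.02 0.01 0.  ]
(array([ 0.03, -0.25, -1.21]), array([0.02, 0.01, 0.  ]))
```

8.3 N. Continue at 0.085 per cm.

Call:
{"op": "send_rows", "data": {"series": [[[0, 0.02, -0.25, 0, 0, 0, 1], [0, 0.04, -0.5, 0, 0, 0, 1], [0, 0.06, -0.75, 0, 0, 0, 1], [0, 0.08, -1, 0, 0, 0, 1], [0, 0.11, -1.25, 0, 0, 0, 1], [0, 0.13, -1.5, 0, 0, 0, 1], [0, 0.15, -1.75, 0, 0, 0, 1], [0, 0.17, -2, 0, 0, 0, 1]]]}}

```text
time: 13.58
ee_pos: [557.6, -150.6, 347.8]
eef_rot: [-0.464, 0.464, 0.534, -0.534]
contact_force: [-0.1, 2.1, 4.2]
grip_width: 25.9
```

```bash
python3 st.py 35 352
```

```text
13.5833 [ 557.6 -150.6  347.8] F [-0.12  2.07  4.22] [ 0.53  0.05 -0.05] 25.87564285611335
stage x,y 8.2 -0.2 ori err [0.01 0.01 0.  ]
(array([ 0.02, -0.42, -2.68]), array([0.01, 0.01, 0.  ]))
```

Call:
{"op": "send_rows", "data": {"series": [[[0, 0.02, -0.25, 0, 0, 0, 1], [0, 0.04, -0.5, 0, 0, 0, 1], [0, 0.06, -0.75, 0, 0, 0, 1], [0, 0.08, -1, 0, 0, 0, 1], [0, 0.11, -1.25, 0, 0, 0, 1], [0, 0.13, -1.5, 0, 0, 0, 1], [0, 0.15, -1.75, 0, 0, 0, 1], [0, 0.17, -2, 0, 0, 0, 1]]]}}

```text
time: 14.25
ee_pos: [577.7, -147.8, 346.1]
eef_rot: [-0.464, 0.464, 0.534, -0.534]
contact_force: [-0.3, 0.9, 4.3]
grip_width: 25.9
```

```bash
python3 st.py 35 352
```

```text
14.25 [ 577.7 -147.8  346.1] F [-0.27  0.94  4.28] [0.52 0.01 0.02] 25.852485994480332
stage x,y 28.4 -0.3 ori err [0.01 0.01 0.  ]
(array([ 0.02, -0.59, -0.66]), array([0.01, 0.01, 0.  ]))
```

Call:
{"op": "send_rows", "data": {"series": [[[0, 0.02, -0.25, 0, 0, 0, 1], [0, 0.04, -0.5, 0, 0, 0, 1], [0, 0.06, -0.75, 0, 0, 0, 1], [0, 0.08, -1, 0, 0, 0, 1], [0, 0.11, -1.25, 0, 0, 0, 1], [0, 0.13, -1.5, 0, 0, 0, 1], [0, 0.15, -1.75, 0, 0, 0, 1], [0, 0.17, -2, 0, 0, 0, 1]]]}}

```text
time: 14.92
ee_pos: [597.8, -144.9, 344.4]
eef_rot: [-0.464, 0.464, 0.534, -0.534]
contact_force: [-0.6, 1.8, 4.8]
grip_width: 26.0
```

```bash
python3 st.py 80 352
```

```text
14.9167 [ 597.8 -144.9  344.4] F [-0.59  1.78  4.78] [0.5  0.03 0.01] 25.96118496559518
stage x,y 48.7 -0.2 ori err [0.01 0.02 0.  ]
(array([ 0.02, -0.76, -3.13]), array([0.01, 0.02, 0.  ]))
```

Call:
{"op": "send_rows", "data": {"series": [[[0, 0.02, -0.25, 0, 0, 0, 1], [0, 0.04, -0.5, 0, 0, 0, 1], [0, 0.06, -0.75, 0, 0, 0, 1], [0, 0.08, -1, 0, 0, 0, 1], [0, 0.1, -1.25, 0, 0, 0, 1], [0, 0.12, -1.5, 0, 0, 0, 1], [0, 0.14, -1.75, 0, 0, 0, 1], [0, 0.16, -2, 0, 0, 0, 1]]]}}

```text
time: 15.58
ee_pos: [617.8, -142.1, 342.8]
eef_rot: [-0.464, 0.464, 0.534, -0.534]
contact_force: [-0.7, 2.1, 2.8]
grip_width: 25.5
```

Call:
{"op": "send_rows", "data": {"series": [[[0, 0.02, -0.25, 0, 0, 0, 1], [0, 0.04, -0.5, 0, 0, 0, 1], [0, 0.06, -0.75, 0, 0, 0, 1], [0, 0.08, -1, 0, 0, 0, 1], [0, 0.1, -1.25, 0, 0, 0, 1], [0, 0.11, -1.35, 0, 0, 0, 1], [0, 0.11, -1.35, 0, 0, 0, 1], [0, 0.11, -1.35, 0, 0, 0, 1]]]}}

```text
time: 16.25
ee_pos: [631.2, -140.2, 341.7]
eef_rot: [-0.464, 0.464, 0.534, -0.534]
contact_force: [0.6, 1.4, 5.0]
grip_width: 25.5
```

```bash
python3 st.py 80 352
```

```text
16.25 [ 631.2 -140.2  341.7] F [0.65 1.4  5.02] [ 0.47 -0.22  0.01] 25.516089062655748
stage x,y 82.5 -0.2 ori err [ 0.03  0.02 -0.  ]
(array([ 0.02, -1.03,  0.25]), array([ 0.03,  0.02, -0.  ]))
```

Call:
{"op": "send_rows", "data": {"series": [[[0, -0.5, 0, 0, 0, 0, 1], [0, -1.5, 0, 0, 0, 0, 1], [0, -3, 0, 0, 0, 0, 1], [0, -4.5, 0, 0, 0, 0, 1], [0, -6, 0, 0, 0, 0, 1], [0, -7, 0, 0, 0, 0, 1], [0, -7, 0, 0, 0, 0, 1]]]}}

```text
time: 16.83
ee_pos: [631.4, -140.4, 414.2]
eef_rot: [-0.463, 0.465, 0.534, -0.533]
contact_force: [0.6, -0.3, -3.1]
grip_width: 25.6
```

```bash
python3 st.py 80 352
python3 - <<'E'
from station import env
from h import *
s=env.sense(); p,R=pose(s); print(go(s,[517,187.6,408],target_R(81.4,R)))
E
```

```text
16.8333 [ 631.4 -140.4  414.2] F [ 0.58 -0.31 -3.15] [-0.01 -0.04 -0.01] 25.5971889873402
stage x,y 82.7 -0.4 ori err [ 0.19  0.01 -0.09]
(array([0.05, 6.22, 0.29]), array([ 0.19,  0.01, -0.09]))
(array([34.08,  0.54,  6.76]), array([ 0.2 , 16.61, -0.06]))
```

Call:
{"op": "send_rows", "data": {"series": [[[2, 0, 0.4, 0, 0, 0, 1], [5, 0, 1, 0, 3, 0, 1], [9, 0, 1.8, 0, 6, 0, 1], [13, 0, 2.6, 0, 9, 0, 1], [17, 0, 3.4, 0, 12, 0, 1], [21, 0, 4.2, 0.2, 15, 0, 1], [25, 0, 5, 0.2, 16.6, 0, 1], [29, 0, 5.8, 0.2, 16.6, 0, 1], [32.5, 0, 6.5, 0.2, 16.6, 0, 1], [34, 0.2, 6.8, 0.2, 16.6, 0, 1]]]}}

```text
time: 17.67
ee_pos: [514.7, 190.1, 411.1]
eef_rot: [0.536, -0.535, -0.461, 0.462]
contact_force: [-0.2, 0.2, -3.9]
grip_width: 26.1
```

Call:
{"op": "send_rows", "data": {"series": [[[0, 0, 0, 0, 0, 0, 1], [0, 0, 0, 0, 0, 0, 1]]]}}

```text
time: 17.83
ee_pos: [514.0, 190.9, 410.5]
eef_rot: [0.535, -0.535, -0.461, 0.463]
contact_force: [0.4, -0.2, -3.6]
grip_width: 25.7
```

Run:
```python
from station import env
from h import *
s=env.sense(); p,R=pose(s); print(p,s["contact_force"],go(s,[517,187.6,310],target_R(81.4,R)))
```

```text
[514.02408957 190.8894999  410.49482447] [ 0.38636307 -0.16959711 -3.55147831] (array([-0.27, 10.05, -0.37]), array([-0.13,  0.26, -0.07]))
```

Call:
{"op": "send_rows", "data": {"series": [[[-0.3, 1, -0.4, -0.1, 0.3, 0, 1], [-0.3, 2, -0.4, -0.1, 0.3, 0, 1], [-0.3, 3.5, -0.4, -0.1, 0.3, 0, 1], [-0.3, 4, -0.4, -0.1, 0.3, 0, 1], [-0.3, 4, -0.4, -0.1, 0.3, 0, 1]]]}}

```text
time: 18.25
ee_pos: [517.4, 186.2, 368.5]
eef_rot: [0.537, -0.536, -0.459, 0.462]
contact_force: [-0.2, 0.5, -4.1]
grip_width: 25.5
```

Run:
```python
from station import env
from h import *
s=env.sense(); p,R=pose(s); print(p,s["contact_force"],go(s,[517,187.6,310],target_R(81.4,R)))
im=env.get_image("wrist"); cv2.imwrite("pics/w6.png",im[:,:,::-1])
im=env.get_image("scene"); cv2.imwrite("pics/s6.png",cv2.resize(im[180:300,230:350,::-1],(600,600),interpolation=3))
```

```text
[517.37513545 186.2359271  368.50054174] [-0.17875028  0.54365024 -4.05320172] (array([0.14, 5.85, 0.04]), array([-0.21, -0.12, -0.15]))
```

View pics/w6.png

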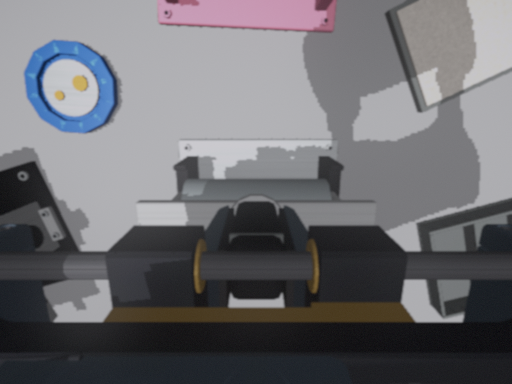

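View pics/s6.png

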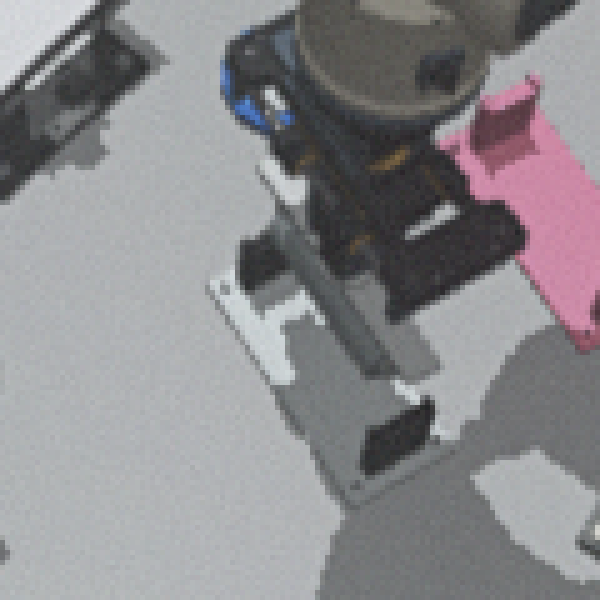

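Call:
{"op": "send_rows", "data": {"series": [[[0.14, 0, 0, -0.2, -0.1, -0.1, 1], [0.14, 0.5, 0, -0.2, -0.1, -0.1, 1], [0.14, 1.2, 0, -0.2, -0.1, -0.1, 1], [0.14, 2, 0, -0.2, -0.1, -0.1, 1], [0.14, 2, 0, -0.2, -0.1, -0.1, 1], [0.14, 2, 0, -0.2, -0.1, -0.1, 1]]]}}

```text
time: 18.85
ee_pos: [517.8, 188.1, 349.6]
eef_rot: [-0.536, 0.536, 0.461, -0.461]
contact_force: [0.1, 0.5, -3.8]
grip_width: 26.0
```

Run:
```python
from station import env
from h import *
s=env.sense(); p,R=pose(s); print(p,s["contact_force"],go(s,[517,187.6,284.6],target_R(81.4,R)))
```

```text
[517.75405404 188.09792277 349.61328984] [ 0.12097648  0.49383912 -3.78145952] (array([-0.06,  6.5 ,  0.07]), array([ 0.06,  0.01, -0.01]))
```

Call:
{"op": "send_rows", "data": {"series": [[[-0.06, 0, 0.07, 0, 0, 0, 1], [-0.06, 0.6, 0.07, 0, 0, 0, 1], [-0.06, 1.3, 0.07, 0, 0, 0, 1], [-0.06, 2, 0.07, 0, 0, 0, 1], [-0.06, 2.7, 0.07, 0, 0, 0, 1], [-0.06, 3.4, 0.07, 0, 0, 0, 1], [-0.06, 4, 0.07, 0, 0, 0, 1], [-0.06, 4, 0.07, 0, 0, 0, 1]]]}}

```text
time: 19.52
ee_pos: [516.7, 187.5, 308.1]
eef_rot: [0.536, -0.536, -0.461, 0.462]
contact_force: [-1.2, -0.2, -4.2]
grip_width: 25.8
```

Call:
{"op": "send_rows", "data": {"series": [[[0, 0.4, 0, 0, 0, 0, 1], [0, 0.8, 0, 0, 0, 0, 1], [0, 1.2, 0, 0, 0, 0, 1], [0, 1.6, 0, 0, 0, 0, 1], [0, 2, 0, 0, 0, 0, 1], [0, 2.2, 0, 0, 0, 0, 1], [0, 2.2, 0, 0, 0, 0, 1]]]}}

```text
time: 20.1
ee_pos: [516.5, 187.4, 285.7]
eef_rot: [0.536, -0.536, -0.46, 0.462]
contact_force: [0.4, 0.0, -3.5]
grip_width: 25.9
```

Run:
```python
from station import env
from h import *
s=env.sense(); p,R=pose(s); print(p,s["contact_force"],go(s,[517,187.6,284.4],target_R(81.4,R)))
```

```text
[516.53006411 187.44428324 285.66791492] [ 0.38290895  0.04348341 -3.52377506] (array([ 0.02,  0.13, -0.04]), array([-0.09,  0.01, -0.07]))
```

Call:
{"op": "send_rows", "data": {"series": [[[0, 0.05, 0, 0, 0, 0, 1], [0, 0.1, 0, 0, 0, 0, 1], [0, 0.14, 0, 0, 0, 0, 1], [0, 0.14, 0, 0, 0, 0, 1]]]}}

```text
time: 20.43
ee_pos: [516.6, 187.4, 284.4]
eef_rot: [0.536, -0.536, -0.461, 0.462]
contact_force: [-1.0, -0.5, -3.8]
grip_width: 25.9
```

Run:
```python
from station import env
from h import *
s=env.sense(); p,R=pose(s); print(p,s["contact_force"],s["wrist_torque"])
im=env.get_image("wrist"); cv2.imwrite("pics/w7.png",im[:,:,::-1])
```

```text
[516.56997963 187.42653312 284.44312854] [-1.00357301 -0.54177136 -3.81066449] [ 0.01626019  0.043785   -0.03210715]
```

View pics/w7.png

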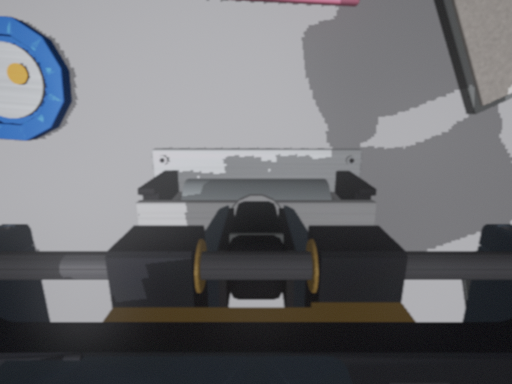

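Call:
{"op": "send_rows", "data": {"series": [[[0, 0.04, 0, 0, 0, 0, 1], [0, 0.08, 0, 0, 0, 0, 1], [0, 0.08, 0, 0, 0, 0, 1]]]}}

```text
time: 20.73
ee_pos: [516.5, 187.4, 284.3]
eef_rot: [-0.536, 0.536, 0.461, -0.462]
contact_force: [-5.2, -3.8, 10.9]
grip_width: 25.9
```

Call:
{"op": "send_rows", "data": {"series": [[[0, 0.03, 0, 0, 0, 0, 1], [0, 0.06, 0, 0, 0, 0, 1], [0, 0.06, 0, 0, 0, 0, 1]]]}}

```text
time: 20.98
ee_pos: [516.5, 187.4, 284.3]
eef_rot: [-0.536, 0.536, 0.461, -0.461]
contact_force: [-4.6, -2.6, 11.3]
grip_width: 25.9
```

Call:
{"op": "send_rows", "data": {"series": [[[0, 0, 0, 0, 0, 0, -1], [0, 0, 0, 0, 0, 0, -1], [0, 0, 0, 0, 0, 0, -1], [0, 0, 0, 0, 0, 0, -1], [0, 0, 0, 0, 0, 0, -1], [0, 0, 0, 0, 0, 0, -1], [0, 0, 0, 0, 0, 0, -1], [0, 0, 0, 0, 0, 0, -1], [0, 0, 0, 0, 0, 0, -1], [0, 0, 0, 0, 0, 0, -1]]]}}

```text
time: 21.82
ee_pos: [516.5, 187.4, 284.3]
eef_rot: [-0.536, 0.536, 0.461, -0.461]
contact_force: [0.0, -0.5, -0.1]
grip_width: 89.6
```

Call:
{"op": "send_rows", "data": {"series": [[[0, 0, 0, 0, 0, 0, -1], [0, -0.5, 0, 0, 0, 0, -1], [0, -2, 0, 0, 0, 0, -1], [0, -4, 0, 0, 0, 0, -1], [0, -7, 0, 0, 0, 0, -1], [0, -10, -2, 0, 0, 0, -1], [0, -13, -5, 0, 0, 0, -1], [0, -15, -7, 0, 0, 0, -1], [0, -15, -7, 0, 0, 0, -1], [0, -15, -7, 0, 0, 0, -1]]]}}

```text
time: 22.65
ee_pos: [586.3, 176.8, 435.3]
eef_rot: [-0.536, 0.537, 0.461, -0.461]
contact_force: [-0.3, 0.1, -0.5]
grip_width: 91.1
```

Run:
```python
from station import env
from h import *
s=env.sense(); p,R=pose(s); print(p,s["contact_force"],s["grip_width"],s["qd"].round(3))
c=env.calibration("wrist"); np.save("w8cal.npy",c["pose"])
im=env.get_image("wrist")[:,:,::-1]; cv2.imwrite("pics/w8.png",im)
cv2.imwrite("pics/w8z.png",cv2.resize(im[65:155,170:340],None,fx=4.7,fy=4.7,interpolation=3))
cv2.imwrite("pics/s8.png",env.get_image("scene")[:,:,::-1])
```

```text
[586.30179672 176.77350933 435.25663835] [-0.30271581  0.05951024 -0.48427809] 91.07474209370417 [ 0.011  0.01   0.079  0.001 -0.018  0.005]
```

View pics/w8z.png

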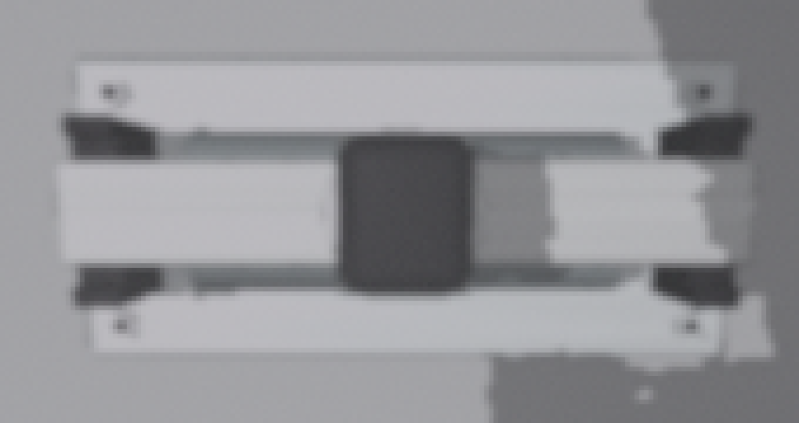

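View pics/s8.png

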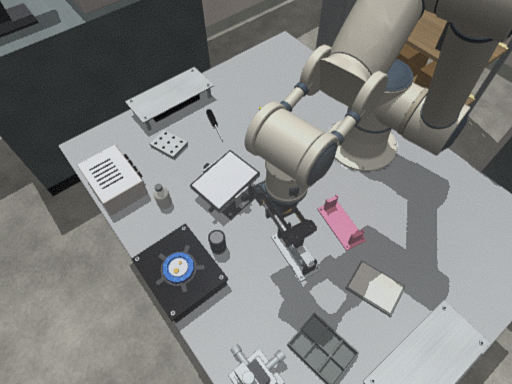

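Call:
{"op": "send_rows", "data": {"series": [[[0, 0, 0, 0, 0, 0, -1], [0, 0, 0, 0, 0, 0, -1], [0, 0, 0, 0, 0, 0, -1], [0, 0, 0, 0, 0, 0, -1]]]}}

```text
time: 23.08
ee_pos: [584.6, 177.1, 433.0]
eef_rot: [0.536, -0.536, -0.46, 0.462]
contact_force: [0.1, -0.1, 0.4]
grip_width: 91.1
```

```bash
python3 -c "
from station import env
s=env.sense();print(s['time'],s['qd'].round(3),s['contact_force']);print(env.hand_in())"
```

```text
23.0833 [-0.003 -0.002 -0.006  0.001 -0.    -0.   ] [ 0.06008922 -0.1238508   0.37920635]
the job is handed in; nothing more can be done
None
```

I took the roller off its steel and black rest and made one unbroken pass over the backlight. Then I put the roller back on its rest and handed in at 23.1 s; no verdict is reported.

- **Pass:** It ran from about x = -83 to +82 mm on the panel, at roughly 30 mm/s. That is about 166 mm, or 8.3 rad by distance. I could not read the roller joint itself.
- **Force:** Taken at the end of each move, with the tool's weight subtracted, it stayed between about 6.9 and 9.1 N.
- **Alignment:** By the arm's readings and my fitted panel pose, the roller stayed within 0.5 mm of the middle line and about 0.1° of square and level.
- **Return:** The last wrist picture shows the crossbar on both posts between the lips, looking as it did at the start. The gripper was open, clear and at rest, with only sensor noise on the force reading. The final scene picture shows no bystander out of place, though the arm hid the blue carrier in it. The carrier was in its place in the wrist picture taken just before I let go of the roller.
- **Disagreement:** My camera fits put the middle of the panel at 75 to 85 mm high, and its tilt at about 3.7°. Touch showed a steeper tilt of about 4.8°. I followed the force readings for height.

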